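# Clamp a nut jar in the one-handed jar clamp and unscrew its tight cap

### The job

Brace the jar of nuts by turning the jar clamp's bar knob clockwise until its pointer lines up with the raised index bar, so that the jaw grips the jar. Then unscrew the jar's tight metal cap anticlockwise until its thread lets go, without the jar turning in the clamp, and lift it straight off. Finish while still holding the cap level just above the open jar, its lower edge about 3 cm over the rim; leave the other things on the worktop alone.

Things in the scene. Friction and masses are not known exactly. Their poses are not given: they have to be found in the camera images.
- clamp_knob (a joint): Angle (rad) of the clamp's bar knob about its upright axis, growing as it is turned CLOCKWISE seen from above. It starts within 0.2 of zero (jaw open); at 1.30 the pointer is on the index bar and the cam presses the jaw home (further on it presses the glass too hard). Stops at -0.25 and 1.75. It resists with 0.2 to 0.35 Nm and stays where it is left.
- knob_grip (a point): Point on the knob's upright axis at the height to grip it, 84 mm above the worktop. The grip is an upright bar 50 mm long (along this point's x, which points to the pointer's end), 13 mm thick, from 60 to 95 mm above the worktop; the deck below it is 53 mm high, with a disc of 21 mm radius up to 60 mm. z is up.
- knob_pointer (a point): Tip of the knob's pointer nose, 29 mm from the knob's axis, low over the deck.
- clamp_index (a point): The raised index bar (11 mm long, 3 mm wide, radial) on the deck, 35.5 mm from the knob's axis on the side of the jar.
- jar_clamp: White jar clamp, base 220 x 94 mm, stuck to the worktop. Origin on the worktop under the middle of the jar's place; x points from the knob to the jar (knob's axis at x = -105 mm). Jar floor 17 mm above the worktop. V-shaped back rest (top 62 mm high) on the +x side of the jar, sliding jaw (top 56 mm) on the -x side.
- jar: Loose glass jar of nuts, 71 mm in diameter, 92 mm high without cap, standing in the clamp with 1 to 4 mm of play; origin at the centre of its underside, z up. Closing the clamp pushes it up to 2 mm against the back rest and presses it with about 30 N; unclamped it would turn along with the cap.
- jaw_pad: The rubber pad on the sliding jaw that presses on the jar (50 mm wide, its frame is the clamp's).
- jar_mouth (a point): Centre of the jar's rim, 92 mm above the jar's underside, 109 mm above the worktop. Its frame turns with the jar.
- jar_side (a point): Point on the side of the jar, 30 mm up, which shows whether the jar turns.
- cap_center (a point): Centre of the hollow metal cap: 62 mm in diameter, 18 mm high, z up, frame turning with it; lower edge 9 mm below. Screwed on it is 105 mm above the worktop. Three lugs hold it under thread ramps (tight, about 0.4 Nm): turned ANTICLOCKWISE from above it rises 2 mm and the lugs are clear after 55 to 63 degrees; from there up to 85 degrees it lifts straight off, then they meet the next ramp.
- cap: The cap as a body; origin at the centre of its lower edge, 9 mm below cap_center.
- nut_bowl: White bowl, 130 mm wide, bystander.
- green_lid_spice: Spice jar with a green lid, 106 mm high, bystander.
- garlic: Garlic bulb, bystander.
- drinking_glass: Drinking glass, 91 mm high, bystander.
- low_jar: Small closed jar with a yellow lid, 90 mm high, bystander.
- half_tin: Tin, 58 mm high, bystander.
- onion_b: Red onion, 64 mm wide, bystander.
There are look-alikes about, which are no part of the job. Leave any green look-alike of the jar alone.

How it is judged:
By the outcome, as a careful person would: the job done as asked, in the order asked, and still so for the second after the job is handed in, while the arm keeps its last pose, push and grip.
It also fails if it takes over 45 s, if anything falls off the work surface, if the arm or the gripper's body presses on something with over 40 N, if the wrist force passes 120 N, or if a joint passes its speed limit or range.

### The arm

A 6-joint arm with a two-finger parallel gripper is mounted at the origin on a cart in front of the work surface, level with it; the furniture and walls round the work are solid. World frame = base frame: x ahead of the robot, y to its left, z up, the work surface at z = 0. Lengths are in m, angles in rad, forces in N, time in s.
With the tool pointing down it reaches from about 0.35 to 0.85 m from the base axis. Payload 8.1 kg.
Tool frame: the origin (TCP) lies on the mounting face of the last link; the fingertips stand manip.nose_length ahead of it and the grasp point (between the pads) lies 155 mm ahead of it (manip.nose_length is the distance from the TCP to the fingertips, in m); z points along the fingers, y is the line along which they close (so a half turn about z gives the same grasp; the last joint's range is limited). The gripper opens to 85 mm and grips with 20 to 120 N. Pads are 22 mm wide; open, the fingers measure 114 mm over their backs; the gripper's body (76 mm by 85 mm) begins 54 mm behind the grasp point. The pads swing forward as they close: fully open they stand 13 mm farther back than shut.
Start: joints at [-1.305, 0.13, 1.488, -0, 1.523, -0.085], TCP at [0.206, -0.563, 0.405] pointing down, gripper open.
Joint ranges: [-2.96, 2.96], [-0.89, 2.26], [0.02, 2.5], [-1.34, 4.48], [0, 2.73], [-2.66, 2.66]. Speed limits (rad/s): [2.39, 2.39, 2.79, 3.14, 3.14, 3.14].

### API

Orientations are given as a rotation vector (axis times angle).
In Python, from bench import manip, imaging, workorder gives the robot as it stands.
- The arm moves only by the shell command python3 -m handwheel 'ROWS'. ROWS is text: rows parted by semicolons, each of 5 numbers parted by spaces: the finger opening in cm, from 0 to 8.54, then the shift along the tool's x, y, z in cm, then the turn about the tool's z in rad. In form: hand dx dy dz roll; .... A call has 1 to 20 rows; each row shifts and turns the commanded pose from where the row before left it, along the tool's axes as they then stand; what a row does not reach is not made up. A row lasts 1/8 s, in which the tool goes at most 62.5 mm and 10.7 degrees, less where a joint would pass 70% of its speed; a pose out of reach is approached as far as the arm can. A call with a gripper value outside its range is refused whole. The fingers move at their own pace and stop on an object; the grip force is fixed at half the most. Time passes only in rows, so rows that do not move let the fingers close. It gives the time, the measured TCP pose, the force, the opening and the grip force at its end, in the units of the state.
- manip.get_state(): the state, without advancing time (a new reading comes with each control period).
- imaging.read_camera(name): name is "side" or "top" or "wrist"; returns a dict with "pixels" (420x560x3 uint8, red, green, blue), "depth" (420x560 float32, m along the optical axis (not along the pixel's ray), 0 where there is no reading), "fx", "fy", "cx", "cy" (pixels), "R" (3x3) and "t" (3): a world point X has camera coordinates R X + t. Camera axes: x right, y down, z forward; pixel columns grow to the right and rows downward; lengths in m; the calibration is good to about 2 mm. A picture is of the moment at which its call begins.
- workorder.close_job(): hands the job in; it is judged then, once.
The state is a dict: "time": time; "joint_positions": joint angles; "qd": joint speeds; "joint_torque": joint torques, N m; "eef_pos": TCP position; "ee_rot": TCP orientation; "force": force on the tool from outside, world axes, zero at the start; "wrist_torque": the same for the moment, N m; "width": finger opening in m; "grip_force": force on a finger pad.
Only numpy, scipy, OpenCV 4.12 (cv2) and the standard library are available. Lean on these libraries where they do the work, as an engineer would, in place of code of your own. Each camera call takes 0.05 s, during which the arm holds its last target. There are 200 camera calls.

## Working session

There is one attempt and no reset: what is moved stays moved. The work goes in short steps, Python scripts to look and compute and a shell command to move; the robot and the scene stay as the last step left them, time stands still between calls to the robot, and variables do not carry over. Pictures are saved under pics/ and viewed, at most 10 in all, crops included, and the job is handed in when it is done.

```bash
mkdir -p pics; ls
python3 - <<'E'
from bench import manip, imaging
import cv2,numpy as np
print(manip.get_state(), manip.nose_length)
ims=[]
for n in ("top","side"):
    c=imaging.read_camera(n); np.savez(f"{n}.npz",**c); ims.append(c["pixels"][:,:,::-1])
    cv2.imwrite(f"pics/{n}0.png",c["pixels"][:,:,::-1]); print(n,c["R"],c["t"],c["fx"])
E
```

```text
pics
{'time': 0.0, 'joint_positions': array([-1.30538390e+00,  1.31189945e-01,  1.48930199e+00, -3.85302311e-05,
        1.52301890e+00, -8.53862182e-02]), 'qd': array([ 5.97137775e-04, -2.18724841e-03, -5.16185320e-04,  1.08725388e-06,
       -4.82348913e-04,  1.25436712e-03]), 'joint_torque': array([-6.15762274e-04, -5.69387877e+01, -5.00553489e+01, -1.71782685e-04,
        1.45076652e-02, -4.39815736e-06]), 'eef_pos': array([ 0.20614786, -0.56322051,  0.40361447]), 'ee_rot': array([-3.09151276e+00, -5.47882282e-01,  3.30855561e-04]), 'force': array([0.80778276, 0.45900184, 0.15998712]), 'wrist_torque': array([-0.02855493, -0.01764995, -0.01173807]), 'grip_force': 0.0, 'width': 0.0854149765645836} 0.1734
top [[-0.0067898  -0.99993691 -0.00894897]
 [-0.98104255  0.00839422 -0.19361058]
 [ 0.19367349  0.00746474 -0.98103764]] [0.19406005 0.58250838 1.33146087] 419.35530417295877
side [[-0.92508771 -0.37954848  0.01247742]
 [-0.25611401  0.59930279 -0.75844695]
 [ 0.28038963 -0.7048256  -0.65161533]] [0.60622548 0.11313334 1.51131405] 448.7946520956572
```

View pics/top0.png

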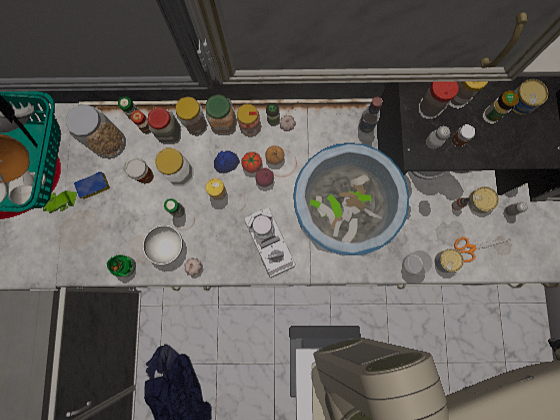

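View pics/side0.png

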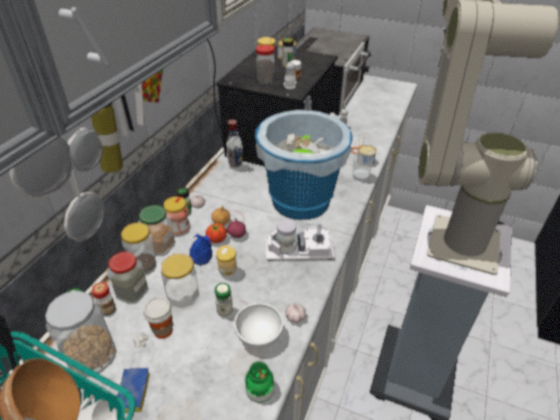

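Candidates in the top picture: the white clamp with the grey capped jar at (262,226) and bar knob at (276,256) (the target). The green look-alike is at (121,265), and other jars are at (138,170), (172,165), (217,188), (98,130). Only the first stands in a clamp, so I choose it and check it in a close crop.

```bash
cat > h.py <<'E'
import numpy as np,cv2
from bench import manip, imaging
from scipy.spatial.transform import Rotation as Ro
def cloud(c):
    d=c["depth"];v,u=np.indices(d.shape)
    P=np.stack([(u-c["cx"])/c["fx"]*d,(v-c["cy"])/c["fy"]*d,d],-1)
    W=(P-c["t"])@c["R"]; W[d<=0]=np.nan; return W
def ray(c,u,v,z):
    dr=np.array([(u-c["cx"])/c["fx"],(v-c["cy"])/c["fy"],1])@c["R"]; o=-c["t"]@c["R"]
    return o+dr*(z-o[2])/dr[2]
def proj(c,X):
    p=np.asarray(X)@c["R"].T+c["t"]; return np.array([c["fx"]*p[...,0]/p[...,2]+c["cx"],c["fy"]*p[...,1]/p[...,2]+c["cy"]]).T
E
python3 - <<'E'
from h import *
c=dict(np.load("top.npz")); W=cloud(c)
for u,v in [(262,226),(276,256),(350,145),(305,200),(290,270),(217,188),(264,176),(163,246),(193,266)]: print((u,v),W[v,u].round(3))
S=W[195:290,230:310].reshape(-1,3)
for lo,hi in [(.10,.125),(.085,.099),(.045,.056)]:
    m=S[(S[:,2]>lo)&(S[:,2]<hi)&(S[:,1]>-0.05)]; print(lo,len(m),m.mean(0).round(4) if len(m) else '',m.min(0).round(3),m.max(0).round(3))
# basin
B=W[130:270,285:420].reshape(-1,3);B=B[B[:,2]>.1];print("basin",B.min(0),B.max(0))
im=cv2.resize(c["pixels"][195:290,230:310,::-1],None,fx=6,fy=6,interpolation=2);cv2.imwrite("pics/crop.png",im)
E
```

```text
(262, 226) [0.536 0.261 0.109]
(276, 256) [0.442 0.217 0.096]
(350, 145) [0.733 0.002 0.299]
(305, 200) [0.576 0.131 0.296]
(290, 270) [0.403 0.173 0.001]
(217, 188) [0.667 0.41  0.086]
(264, 176) [0.713 0.257 0.065]
(163, 246) [0.487 0.602 0.009]
(193, 266) [0.415 0.488 0.052]
0.1 303 [0.5366 0.2603 0.1134] [0.441 0.21  0.1  ] [0.568 0.289 0.123]
0.085 78 [0.4553 0.2235 0.094 ] [0.433 0.195 0.085] [0.55  0.277 0.098]
0.045 571 [0.4659 0.2276 0.0524] [0.397 0.166 0.045] [0.596 0.307 0.056]
basin [ 0.42384172 -0.18325898  0.10032193] [0.85830699 0.16360637 0.3419895 ]
```

View pics/crop.png

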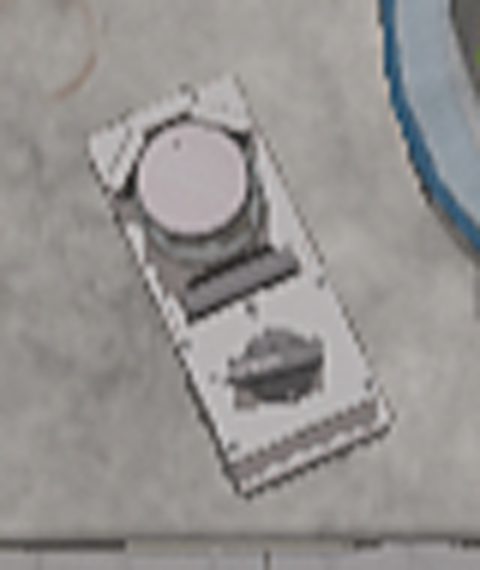

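The crop confirms it: the cap is at crop (190,180), the knob at (275,365), and the pointer nose at the left end at about (228,378). The index mark (250,310) is on the jar side, and the axes come out 104 mm apart as they should (105). Next I lift and swing over.

```bash
python3 -m handwheel '8.5 0 0 -4.5 0;8.5 0 0 -4.5 0;8.5 0 0 -4.5 0;8.5 4.4 -3.2 0 0;8.5 4.4 -3.2 0 0;8.5 4.4 -3.2 0 0;8.5 4.4 -3.2 0 0;8.5 4.4 -3.2 0 0;8.5 4.4 -3.2 0 0;8.5 4.4 -3.2 0 0;8.5 4.4 -3.2 0 0'
```

```text
time: 1.48
eef_pos: [0.4494, -0.2004, 0.5393]
ee_rot: [-3.093, -0.548, 0.0]
force: [0.6, 0.1, -0.1]
width: 0.0849
grip_force: 0.0
```

```bash
python3 -m handwheel '8.5 1.7 -4.9 0 0;8.5 1.7 -4.9 0 0;8.5 1.7 -4.9 0 0;8.5 1.7 -4.9 0 0;8.5 1.7 -4.9 0 0;8.5 1.7 -4.9 0 0;8.5 1.7 -4.9 0 0;8.5 1.7 -4.9 0 0;5 0 0 0 -0.18;5 0 0 0 -0.18;5 0 0 0 -0.18;5 0 0 0 -0.18;5 0 0 0 -0.18;5 0 0 0 -0.18;5 0 0 4 -0.18;5 0 0 4 -0.18;5 0 0 4 0;5 0 0 0 0'
python3 - <<'E'
from h import *
s=manip.get_state();print(s["joint_positions"].round(2))
c=imaging.read_camera("wrist"); np.savez("wrist.npz",**c); cv2.imwrite("pics/wrist1.png",c["pixels"][:,:,::-1])
W=cloud(c).reshape(-1,3)
for lo,hi in [(.108,.125),(.088,.1),(.048,.056)]:
    m=W[(W[:,2]>lo)&(W[:,2]<hi)&(abs(W[:,0]-.49)<.1)&(abs(W[:,1]-.24)<.1)]; 
    if len(m): print(lo,len(m),np.median(m,0).round(4),m.min(0).round(3),m.max(0).round(3), cv2.minAreaRect((m[:,:2]*1000).astype(np.float32)))
E
```

```text
time: 3.72
eef_pos: [0.4407, 0.2124, 0.4158]
ee_rot: [-1.962, -2.448, 0.01]
force: [-0.2, -0.2, 1.0]
width: 0.0501
grip_force: 0.0
[ 0.34 -0.17  1.77 -0.    1.56  0.12]
0.108 3281 [0.5383 0.2638 0.114 ] [0.509 0.232 0.108] [0.571 0.293 0.117] ((539.36328125, 262.65325927734375), (60.85618209838867, 60.308372497558594), 63.373809814453125)
0.088 676 [0.4462 0.2251 0.0957] [0.434 0.195 0.088] [0.541 0.293 0.1  ] ((493.2973327636719, 244.7337188720703), (130.30078125, 49.69455337524414), 27.983198165893555)
0.048 4617 [0.4606 0.2344 0.0533] [0.396 0.164 0.048] [0.59  0.312 0.056] ((502.9254150390625, 244.8436279296875), (197.6357879638672, 90.4733657836914), 24.417966842651367)
```

View pics/wrist1.png

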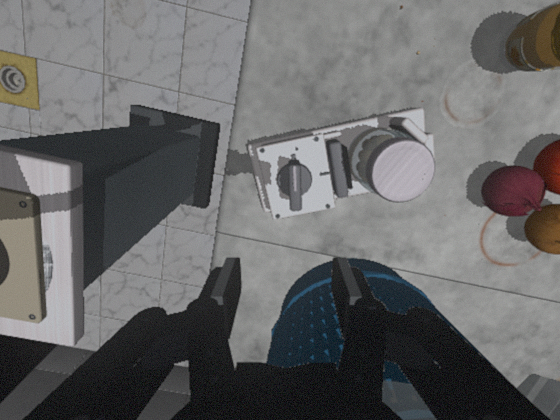

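The wrist picture shows the knob bar at (294,185) with its pointer at the upper end, the jaw at (338,168) and the cap at (404,168). I fit the bar and the deck from the depth image.

Run:
```python
from h import *
c=dict(np.load("wrist.npz")); W=cloud(c).reshape(-1,3)
k=np.array([.443,.219])
m=W[(np.hypot(*(W[:,:2]-k).T)<.032)&(W[:,2]>.088)&(W[:,2]<.101)]
print(len(m)); r=cv2.minAreaRect((m[:,:2]*1000).astype(np.float32)); print(r, np.median(m[:,2]))
q=m[:,:2]-m[:,:2].mean(0); w,v=np.linalg.eigh(q.T@q); print(m[:,:2].mean(0),np.degrees(np.arctan2(v[1,1],v[0,1])),np.sqrt(w/len(q)))
cv2.imwrite("pics/wcrop.png",cv2.resize(c["pixels"][95:225,235:445,::-1],None,fx=3.6,fy=3.6,interpolation=2))
```

```text
583
((445.5722351074219, 219.64712524414062), (12.942069053649902, 49.09020233154297), 15.088577270507812) 0.09551651373998687
[0.44524148 0.22078304] 104.93091034009606 [0.00371913 0.01433689]
```

View pics/wcrop.png

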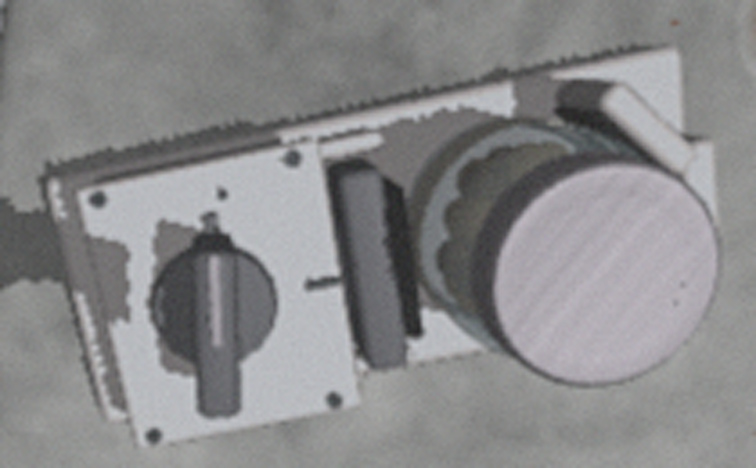

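```bash
python3 -m handwheel '5 0 0 0 -0.042;5 0.59 0.66 0 0;5 0 0 4 0;5 0 0 4 0;5 0 0 4 0;5 0 0 3 0;5 0 0 1.4 0;5 0 0 1.1 0;5 0 0 0 0'; python3 -m handwheel '1 0 0 0 0;1 0 0 0 0;1 0 0 0 0;1 0 0 0 0;1 0 0 0 0;1 0 0 0 0'
```

```text
time: 4.9
eef_pos: [0.4469, 0.2204, 0.245]
ee_rot: [1.912, 2.492, 0.0]
force: [-0.1, -0.0, 0.0]
width: 0.0501
grip_force: 0.0
time: 5.65
eef_pos: [0.4463, 0.2202, 0.246]
ee_rot: [-1.912, -2.492, 0.001]
force: [-8.8, -3.8, 11.5]
width: 0.0117
grip_force: 59.4
```

```bash
python3 -m handwheel '1 0 0 0 0.14;1 0 0 0 0.14;1 0 0 0 0.14;1 0 0 0 0.14;1 0 0 0 0.14;1 0 0 0 0.14;1 0 0 0 0.14;1 0 0 0 0.14;1 0 0 0 0.14;1 0 0 0 0.14;1 0 0 0 0;1 0 0 0 0'
python3 - <<'E'
from h import *
s=manip.get_state();r=s["ee_rot"];print(2*np.degrees(np.arctan2(r[1],r[0])),s["wrist_torque"])
c=imaging.read_camera("wrist");np.savez("w2.npz",**c)
cv2.imwrite("pics/w2.png",c["pixels"][:,:,::-1])
print(proj(c,[[.4455+.0355*.911,.2198+.0355*.413,.054],[.4455,.2198,.095],[.5394,.2627,.114]]))
E
```

```text
time: 7.15
eef_pos: [0.4464, 0.2201, 0.246]
ee_rot: [3.068, 0.674, -0.002]
force: [-8.3, -2.3, 11.0]
width: 0.012
grip_force: 59.4
24.797249242194496 [-0.62011974  1.28290159 -0.10849648]
[[285.00407681 199.1361768 ]
 [284.20160644 293.380648  ]
 [284.95531464  47.99687935]]
```

View pics/w2.png

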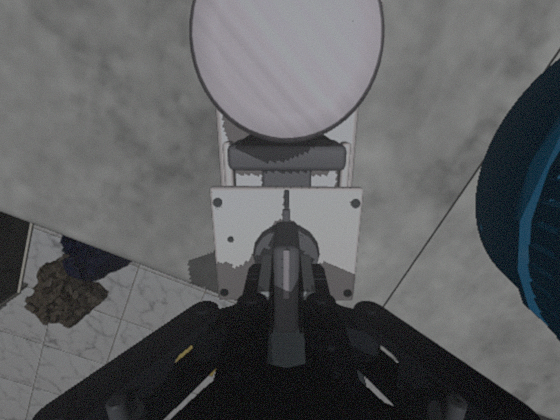

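The pointer nose at (286,225) is in line with the index bar at (286,200), and the deck edges are square to the bar. Next I release, rise and measure the cap.

```bash
python3 -m handwheel '3 0 0 0 0;5 0 0 0 0;8.5 0 0 0 0;8.5 0 0 -2 0;8.5 0 0 -4 0;8.5 0 0 -4 0;8.5 0 0 0 0;8.5 0 0 0 0'
python3 - <<'E'
from h import *
s=manip.get_state();r=s["ee_rot"];print(s["eef_pos"],np.degrees(2*np.arctan2(r[1],r[0])))
c=imaging.read_camera("wrist");np.savez("w3.npz",**c);W=cloud(c).reshape(-1,3)
m=W[(W[:,2]>.109)&(W[:,2]<.12)&(np.hypot(*(W[:,:2]-[.54,.263]).T)<.04)]
print(len(m),cv2.minEnclosingCircle((m[:,:2]*1000).astype(np.float32)),np.median(m,0))
m=W[(W[:,2]>.088)&(W[:,2]<.101)&(np.hypot(*(W[:,:2]-[.4455,.2198]).T)<.035)]
q=m[:,:2]-m[:,:2].mean(0); w,v=np.linalg.eigh(q.T@q); print(len(m),m[:,:2].mean(0),np.degrees(np.arctan2(v[1,1],v[0,1])))
m=W[(W[:,2]>.048)&(W[:,2]<.0545)&(abs(W[:,0]-.46)<.06)&(abs(W[:,1]-.22)<.06)];print(cv2.minAreaRect((m[:,:2]*1000).astype(np.float32)))
cv2.imwrite("pics/w3.png",c["pixels"][:,:,::-1])
E
```

```text
time: 8.2
eef_pos: [0.4465, 0.2201, 0.3442]
ee_rot: [3.068, 0.674, -0.0]
force: [0.5, 0.1, -0.5]
width: 0.0848
grip_force: 0.0
[0.44654422 0.22012751 0.34418689] 24.794361745794518
7973 ((540.9212646484375, 263.3214416503906), 30.775651931762695) [0.54222858 0.2638428  0.11404663]
922 [0.44758714 0.22019817] -155.18932155510194
((460.924072265625, 226.42906188964844), (105.51749420166016, 90.21559143066406), 24.357688903808594)
```

View pics/w3.png

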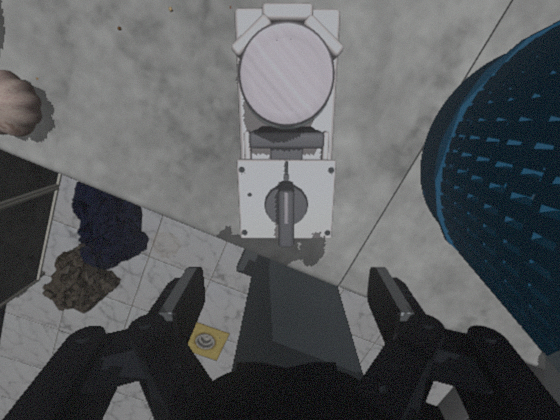

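Knob and index still align, with the pointer at (286,185) below the bar at (286,170), and the jar is against the back rest. Next I go over the cap and down.

```bash
python3 -m handwheel '8.5 5.2 0 0 0;8.5 5.2 0 0 0;8.5 0 0 0 0;8.5 0 0 3 0;8.5 0 0 2.5 0;8.5 0 0 2.3 0;8.5 0 0 0 0;8.5 0 0 0 0'; python3 -m handwheel '5.5 0 0 0 0;5.5 0 0 0 0;5.5 0 0 0 0;5.5 0 0 0 0;5.5 0 0 0 0'
python3 - <<'E'
from h import *
for n in("side","wrist"):
    c=imaging.read_camera(n);np.savez(n+"4.npz",**c)
    if n=="side":
        u,v=proj(c,[.54,.263,.13]).astype(int);print(u,v)
        a=cv2.resize(c["pixels"][v-35:v+40,u-40:u+40,::-1],(400,375),interpolation=2)
    else: b=cv2.resize(c["pixels"][:,:,::-1],(400,300)); 
b=cv2.copyMakeBorder(b,0,75,0,0,0);cv2.imwrite("pics/g4.png",np.hstack([a,b]))
E
```

```text
time: 9.25
eef_pos: [0.5409, 0.2637, 0.2672]
ee_rot: [-3.068, -0.675, -0.0]
force: [0.1, -0.2, -0.4]
width: 0.085
grip_force: 0.0
time: 9.88
eef_pos: [0.5416, 0.2639, 0.2688]
ee_rot: [-3.068, -0.674, -0.004]
force: [-3.3, -1.9, 7.3]
width: 0.0605
grip_force: 63.4
286 220
```

View pics/g4.png

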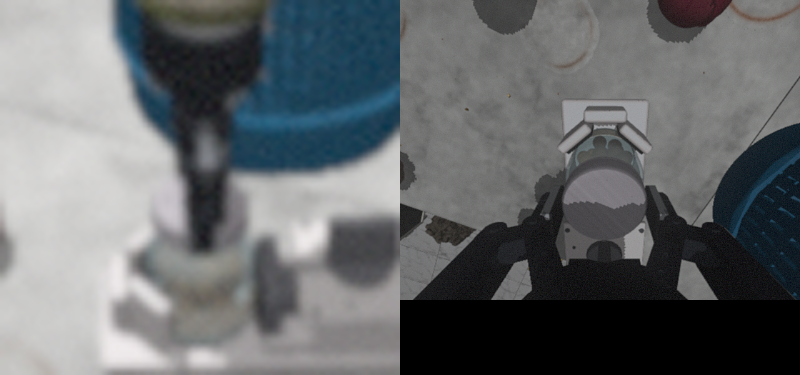

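The side crop shows the fingers flanking the cap over nearly its whole height, at (200,230), clear of the jar's shoulder. The wrist view shows it centred. I unscrew by 70° while rising 2 mm.

```bash
python3 -m handwheel '5.5 0 0 -0.02 -0.12;5.5 0 0 -0.02 -0.12;5.5 0 0 -0.02 -0.12;5.5 0 0 -0.02 -0.12;5.5 0 0 -0.02 -0.12;5.5 0 0 -0.02 -0.12;5.5 0 0 -0.02 -0.12'; python3 -c "
from bench import manip;s=manip.get_state();print(s['wrist_torque'])"; python3 -m handwheel '5.5 0 0 -0.03 -0.12;5.5 0 0 -0.03 -0.12;5.5 0 0 0 -0.14;5.5 0 0 0 0;5.5 0 0 0 0'
python3 - <<'E'
from h import *
s=manip.get_state();r=s["ee_rot"];print(s["wrist_torque"],np.degrees(2*np.arctan2(r[1],r[0])))
E
```

```text
time: 10.85
eef_pos: [0.5418, 0.2644, 0.2706]
ee_rot: [2.523, 1.872, 0.006]
force: [-2.0, 1.6, 8.7]
width: 0.0604
grip_force: 64.3
[ 0.17920503  0.48101831 -0.0394156 ]
time: 11.48
eef_pos: [0.5416, 0.2644, 0.2711]
ee_rot: [2.127, 2.31, 0.005]
force: [-3.2, -0.1, 8.3]
width: 0.0602
grip_force: 64.3
[0.05275743 0.56056841 0.14284003] 94.7189257494723
```

Run:
```python
from h import *
c=imaging.read_camera("wrist");np.savez("w5.npz",**c);a=np.load("wrist4.npz")["pixels"]
f=lambda p:cv2.resize(p[220:350,210:370,::-1],(400,325),interpolation=2)
o=[cv2.createCLAHE(6,(2,2)).apply(cv2.cvtColor(f(p),6)) for p in (a,c["pixels"])]
cv2.imwrite("pics/w5.png",np.hstack(o))
```

```text
(no output)
```

View pics/w5.png

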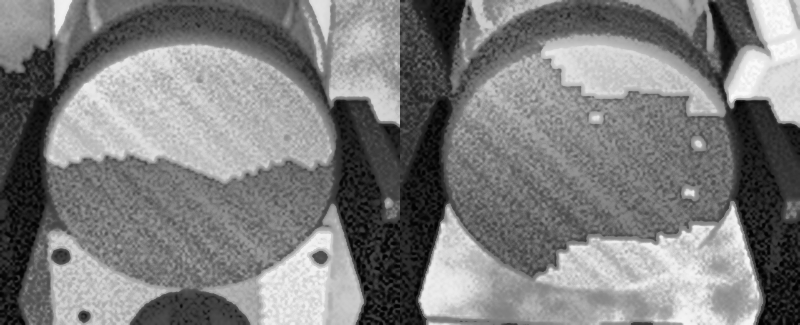

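The brushed grain has the same direction relative to the fingers before (left) and after (right), so the cap turned with the hand. I lift straight up.

```bash
python3 -m handwheel '5.5 0 0 -0.2 0;5.5 0 0 -0.2 0;5.5 0 0 -0.3 0;5.5 0 0 -0.3 0'; python3 -m handwheel '5.5 0 0 -0.8 0;5.5 0 0 -0.8 0;5.5 0 0 -0.8 0;5.5 0 0 -0.7 0;5.5 0 0 0 0;5.5 0 0 0 0;5.5 0 0 0 0'
python3 - <<'E'
from h import *
s=manip.get_state();print(s["eef_pos"])
c=imaging.read_camera("wrist");W=cloud(c).reshape(-1,3)
m=W[(W[:,2]>.13)&(np.hypot(*(W[:,:2]-s["eef_pos"][:2]).T)<.027)];print(len(m),np.median(m,0))
q=m[m[:,2]<.18]; print(np.linalg.lstsq(np.c_[q[:,:2],np.ones(len(q))],q[:,2],rcond=None)[0])
c=imaging.read_camera("side");u,v=286,220
a=cv2.resize(c["pixels"][v-45:v+40,u-45:u+45,::-1],(450,425),interpolation=2)
b=np.load("w5.npz")["pixels"];
p=imaging.read_camera("wrist")["pixels"][150:400,140:440,::-1]
cv2.imwrite("pics/l6.png",np.hstack([a,cv2.resize(p,(340,425))]))
E
```

```text
time: 12.02
eef_pos: [0.541, 0.2637, 0.2788]
ee_rot: [-2.129, -2.31, 0.0]
force: [0.1, -0.6, -0.1]
width: 0.0603
grip_force: 64.8
time: 12.9
eef_pos: [0.5409, 0.2637, 0.3092]
ee_rot: [-2.128, -2.31, 0.001]
force: [-0.4, -0.6, -1.4]
width: 0.061
grip_force: 64.8
[0.54089823 0.26372206 0.30916405]
17451 [0.5404067  0.27395797 0.21192109]
[-0.00290139  0.00385208  0.15475747]
```

View pics/l6.png

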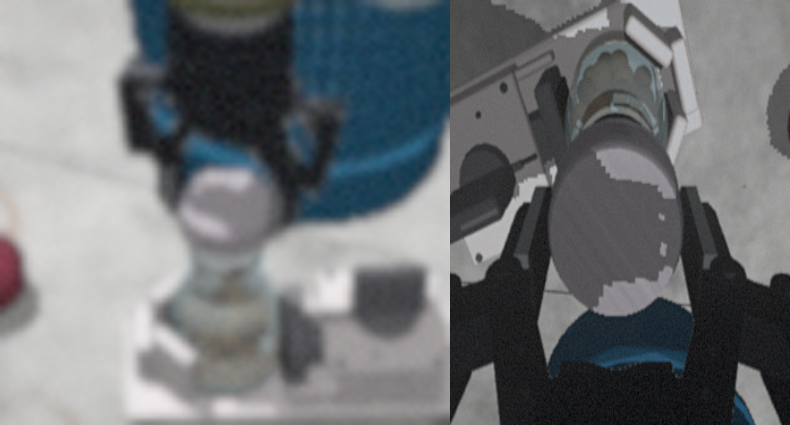

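The cap is off and level (the plane fit slope is under 0.4%). Its top is at 0.154, so the lower edge is 27 mm above the rim, and I raise 3 mm more, then hand in.

```bash
python3 -m handwheel '5.5 0 0 -0.3 0;5.5 0 0 0 0;5.5 0 0 0 0;5.5 0 0 0 0'; python3 -c "
from bench import workorder;print(workorder.close_job())"
```

```text
time: 13.55
eef_pos: [0.541, 0.2638, 0.3127]
ee_rot: [-2.129, -2.311, 0.0]
force: [-0.3, 0.1, -0.6]
width: 0.0603
grip_force: 64.8
the job is handed in; nothing more can be done
None
```

The job is handed in at 13.6 s: the clamp pointer is on the index bar, the cap came off after a 70° anticlockwise turn, and it is held level about 3 cm above the open jar. I did not measure whether the jar itself turned, only that the cap turned with the fingers.

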